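Zero and set the pressure lever of a table press by clicks

ROBOT

A 7-joint arm with a two-finger parallel gripper is mounted at the origin on the work surface. World frame = base frame: x ahead of the robot, y to its left, z up, the work surface at z = 0. Lengths are in m, angles in rad, forces in N, time in s.
With the tool pointing down it reaches from about 0.375 to 0.925 m from the base axis. Payload 3.1 kg.
Tool frame: the origin (TCP) lies between the finger pads; the fingertips stand 19 mm ahead of it and the grasp point (between the pads) is the TCP; z points along the fingers, y is the line along which they close (so a half turn about z gives the same grasp; the last joint's range is limited). The gripper opens to 85 mm and grips with 20 to 120 N. Pads are 22 mm wide; open, the fingers measure 114 mm over their backs; the gripper's body (76 mm by 85 mm) begins 54 mm behind the grasp point. The pads swing forward as they close: fully open they stand 13 mm farther back than shut.
Start: joints at [1.172, 0.383, 0.044, 1.598, -0.018, 1.161, -0.05], TCP at [0.193, -0.621, 0.25] pointing down, gripper open.
Joint ranges: [-2.61, 2.61], [-0.41, 2.15], [-1.48, 1.57], [0, 2.5], [-1.57, 4.71], [0.05, 1.97], [-2.85, 2.85]. Speed limits (rad/s): [2.79, 2.79, 3.14, 3.14, 3.14, 3.14, 3.14].

INTERFACE

Orientations are given as a unit quaternion [x, y, z, w].
In Python, from bench import move_ptp, movel, move_j, move_gripper, pause, inverse_kinematics, read_camera, camera_params, MotionError, sign_off, look_for, tip_of, read_time_s, read_qpos, read_joint_vel, read_effort, read_eef_pos, read_tcp_rot, read_ft_force, read_ft_torque, read_finger_gap, read_grasp_force gives the robot as it stands. Calls block until the motion is done:
- move_ptp(position, orientation): joint-space move of the TCP to a pose.
- movel(position, orientation=None, speed=0.15): straight line of the TCP; orientation=None keeps the orientation; speed is the mean speed in m/s.
- move_j(angles): joint-space move.
- move_gripper(opening, effort=None): finger opening in m; effort is the grip in N (None keeps the last); returns when the fingers have stopped.
- pause(seconds).
- inverse_kinematics(position, orientation): joint angles nearest the present ones, or None.
- read_camera(name): name is "scene" or "top" or "wrist"; returns the picture (420x560x3 uint8, red, green, blue); there is no depth.
- camera_params(name): a dict with "K" (3x3 intrinsics, pixels), "dist_coeffs" ([k1, k2, p1, p2, k3] as OpenCV has them; the pictures are not rectified), "camera_from_world" (4x4, takes a point from world to camera coordinates). Camera axes: x right, y down, z forward; pixel columns grow to the right and rows downward; lengths in m; the calibration is good to about 2 mm. A picture is of the moment at which its call begins: read the wrist's pose just before it. camera_params takes no time and is no camera call; for the wrist camera it gives the pose at the moment of the call.
A pose or a line that the arm cannot do raises MotionError and nothing moves.
- sign_off(): hands the job in; it is judged then, once.
Trained networks look in the newest picture that a camera, given by its name, has taken for a name from the list of things; names that differ only in an ending like _2 or _b are one class to them, and where a whole thing is asked for, a point or a joint stands for the part that bears it (a point fixed in the world has none). Each returns a list of dicts, best first, with "confidence" (0 to 1); they miss things now and then, are a little off and sometimes report something else, mostly with a low value. They report only what shows in the picture. A call takes as long as a camera call.
- look_for(camera, name): "at" ([column, row] in pixels, amid what is visible of it).
- tip_of(camera, name): "at" ([column, row] in pixels: a listed point, or the origin of a listed thing).
Readings, each from a call of its own:
- read_time_s(): time.
- read_qpos(): joint angles.
- read_joint_vel(): joint speeds.
- read_effort(): joint torques, N m.
- read_eef_pos(): TCP position.
- read_tcp_rot(): TCP orientation.
- read_ft_force(): force on the tool from outside, world axes, zero at the start.
- read_ft_torque(): the same for the moment, N m.
- read_finger_gap(): finger opening in m.
- read_grasp_force(): force on a finger pad.
Only numpy, scipy, OpenCV 4.12 (cv2) and the standard library are available. Lean on these libraries where they do the work, as an engineer would, in place of code of your own. Each camera call takes 0.05 s, during which the arm holds its last target. There are 200 camera calls.

TASK

Zero the print press, then set its pressure for the next sheet: with the fingertips and without gripping it, push the black slide lever on top of the press back to its end stop on the side of the domed bolt, then push it the other way exactly three clicks and leave it resting in the third notch, counting the first click out of the end stop as one. Never let it go beyond the third notch, leave the bottle, tin, brayer and tub where they stand, and finish with the robot clear of everything.

Things in the scene. Friction and masses are not known exactly. Their poses are not given: they have to be found in the camera images.
- press: Grey table-top print press, fixed, its yaw within 0.5 rad of 0. Origin: centre of its underside, on the table; z up, y along its roller and crossbeam, x along its bed. Bed 360 (x) x 190 (y) mm, top 42 mm high. The crossbeam over the roller, 100 (x) x 260 (y) mm, has a flat top 145 mm above the table with the lever midway across it. A crank stands out to y = 206 mm, below 120 mm height.
- pressure_lever (a joint): Lever slide, m along press +y: 0 home (end stop, domed-bolt end) to 0.080. Notches at 0, then 0.016 (first), 0.032 (second), 0.048 (third), 0.064, 0.080; crests halfway. About 5 N (4 to 7) along the slot pushes it out of a notch; 2 mm past a crest it snaps ahead into the next notch and stays there. Let go more than 2 mm from a crest, it settles in its notch. Starts at 0.011 to 0.037: in the first or second notch, rarely on the crest between.
- lever_mid (a point): Centre of the upright lever block: black plastic, 32 mm wide (press x), 14 mm thick along the slot (press y), 34 mm tall, 0.5 mm clear of the beam top. This point is 162.5 mm above the table, the top of the block 17 mm higher. Axes as the press. With the lever home it lies at press x 0, y -0.040; in the third notch at y +0.008.
- home_bolt (a point): Top of the domed steel bolt head, 22 mm across, 8 mm high, on the beam top beyond the home end of the slot, at press (0, -0.112, 0.153). Its centre is 72 mm from the lever centre when home. Nothing like it is at the other end. Six black bars on the +x side of the slot mark the notches, home first, growing in length from 8 to 28 mm.
- bottle: Bystander: closed amber bottle, 60 mm across, 160 mm tall; origin at the centre of its underside. Stands on the table beside the press.
- ink_tin: Bystander: closed steel tin, 72 mm across, 55 mm tall; origin at the centre of its underside. Stands on the table beside the press.
- brayer: Bystander: ink roller lying on the table, rubber roller 36 mm across and 90 mm long, handle 160 mm back from it along its own -x; origin on the table under the roller's middle.
- tub: Bystander: open white tub, 90 mm across, 60 mm tall; origin at the centre of its underside. Stands on the table beside the press.

How it is judged:
By the outcome, as a careful person would: the job done as asked, in the order asked, and still so for the second after the job is handed in, with the robot touching nothing.
It also fails if it takes over 59 s, if anything falls off the work surface, if the arm or the gripper's body presses on something with over 40 N, if the wrist force passes 120 N, or if a joint passes its speed limit or range.

## Working session

There is one attempt and no reset: what is moved stays moved. The work goes in short steps, each a Python script; the robot and the scene stay as the last script left them, time stands still between calls to the robot, and variables do not carry over. Pictures are saved under pics/ and viewed, at most 10 in all, crops included, and the job is handed in when it is done.

```bash
mkdir -p pics; cat > h.py <<'E'
import numpy as np, cv2
from bench import *
def ray(cam,px):
    p=camera_params(cam); K=np.array(p["K"]);d=np.array(p["dist_coeffs"]);T=np.array(p["camera_from_world"])
    n=cv2.undistortPoints(np.array([[px]],float),K,d)[0,0]
    R=T[:3,:3]; o=-R.T@T[:3,3]; return o,R.T@np.array([n[0],n[1],1])
def at_z(cam,px,z):
    o,v=ray(cam,px); return o+v*(z-o[2])/v[2]
def proj(cam,P):
    p=camera_params(cam); T=np.array(p["camera_from_world"])
    return cv2.projectPoints(np.array(P,float).reshape(-1,3),cv2.Rodrigues(T[:3,:3])[0],T[:3,3],np.array(p["K"]),np.array(p["dist_coeffs"]))[0][:,0]
def snap(cam,name):
    im=read_camera(cam); cv2.imwrite(f"pics/{name}.png",im[:,:,::-1]); return im
E
python3 - <<'E'
from h import *
Z={"press":0,"lever_mid":.1625,"home_bolt":.153,"bottle":0,"ink_tin":0,"brayer":0,"tub":0}
ims=[]
for c in("top","scene"):
    ims.append(snap(c,c+"0"))
    for n,z in Z.items():
        for r in tip_of(c,n)[:2]: print(c,n,np.round(r["at"],1),round(r["confidence"],2),at_z(c,r["at"],z).round(4))
print(read_time_s(),read_tcp_rot(),read_finger_gap())
E
```

```text
top press [302.6 192.3] 0.77 [ 0.5405 -0.0491  0.    ]
top lever_mid [359.2 147.3] 0.65 [ 0.6469 -0.1985  0.1625]
top lever_mid [311.7 178.6] 0.51 [ 0.5624 -0.0678  0.1625]
top home_bolt [341.3 165.8] 0.8 [ 0.598 -0.15   0.153]
top bottle [410.2 154.5] 0.65 [ 0.6536 -0.3808  0.    ]
top ink_tin [213.7 225.2] 0.95 [0.4423 0.2237 0.    ]
top brayer [354.7 147.6] 0.6 [ 0.6771 -0.2113  0.    ]
top tub [231.8 253.5] 0.57 [0.3558 0.1685 0.    ]
scene press [257.7 250.4] 0.7 [ 0.5466 -0.0459  0.    ]
scene lever_mid [250.4 213.7] 0.58 [ 0.5574 -0.0686  0.1625]
scene home_bolt [225.  235.8] 0.84 [ 0.5857 -0.1462  0.153 ]
scene bottle [142.6 331. ] 0.58 [ 0.6433 -0.3893  0.    ]
scene ink_tin [322.9 191.7] 0.91 [0.4339 0.2232 0.    ]
scene brayer [215.5 314.7] 0.64 [ 0.6766 -0.22    0.    ]
scene tub [295.1 180.5] 0.8 [0.355  0.1728 0.    ]
0.8 [9.88707455e-01 1.49858491e-01 2.03787687e-05 2.79728758e-05] 0.08548682335318904
```

View pics/top0.png

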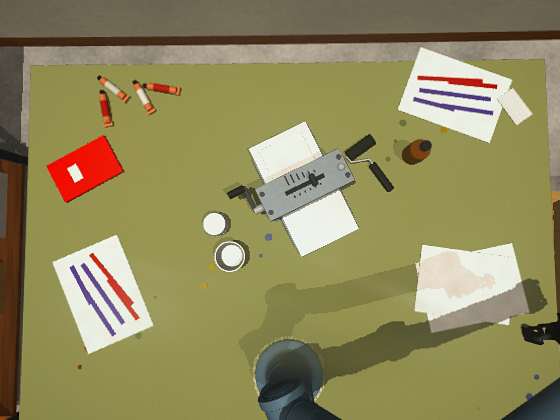

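View pics/scene0.png

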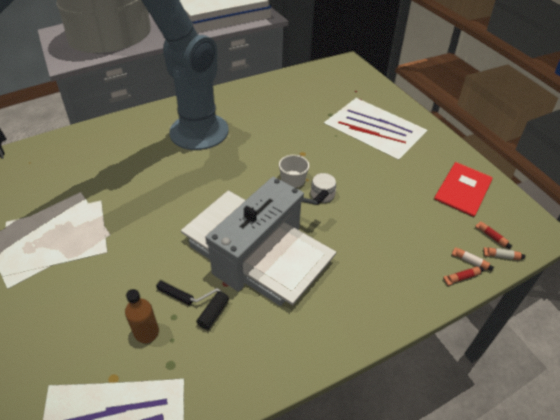

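The top view shows the press in the middle: lever near (311,179), bolt near (341,166), bottle at (415,150), tin at (215,224) and tub at (231,256). The yaw comes out at about 0.455 and the lever is near the first notch. Next I'll close the fingers and hover for a wrist look.

```bash
cat >> h.py <<'E'
def quat(a): return [np.cos(a/2),np.sin(a/2),0,0]   # tool down, tool x at world angle a
E
python3 - <<'E'
from h import *
move_gripper(0.0,20)
yaw=.455; c=np.array([.543,-.048])
pos=[c[0]+.03,c[1]-.03,.34]
best=None
for a in(yaw-np.pi/2,yaw+np.pi/2):
    q=inverse_kinematics(pos,quat(a)); print(a,None if q is None else np.round(q,2))
    if q is not None and (best is None or abs(q[-1])<best[0]): best=(abs(q[-1]),a)
move_ptp(pos,quat(best[1]))
print(best,read_eef_pos(),read_time_s(),read_finger_gap())
snap("wrist","w1")
for n,z in {"lever_mid":.1625,"home_bolt":.153,"press":0}.items():
    for r in tip_of("wrist",n)[:2]: print(n,np.round(r["at"],1),round(r["confidence"],2),at_z("wrist",r["at"],z).round(4))
E
```

```text
-1.1157963267948965 [ 0.38  0.21 -0.36  1.65  0.08  1.3  -2.68]
2.0257963267948966 [ 0.59  0.24 -0.61  1.64  0.14  1.31  0.41]
(np.float64(0.4074919919078711), 2.0257963267948966) [ 0.57278122 -0.0801405   0.33958641] 3.95 0.0002225348698168074
lever_mid [270.7 179.6] 0.95 [ 0.5598 -0.0696  0.1625]
home_bolt [271.9 266.9] 0.95 [ 0.5971 -0.1452  0.153 ]
press [273.2 138.2] 0.82 [ 0.548  -0.0453  0.    ]
```

View pics/w1.png

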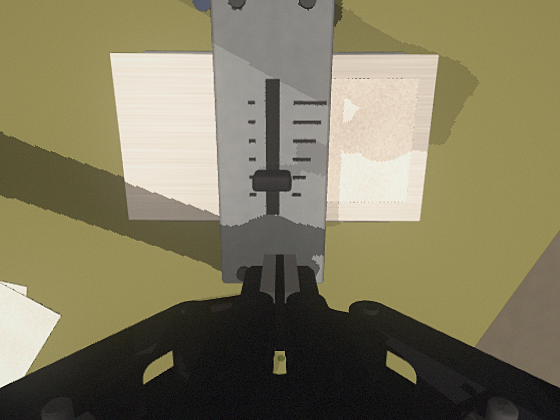

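The wrist view has press +y pointing up. The slot runs along column 272, rows 80–213. The bars grow upward, with home at row 194, and the lever at (271,180) sits on the first-notch bar. I'll refine the frame from the bar rows.

```bash
python3 - <<'E'
from h import *
rows=[194,177,159,140,121.5,102.5]
P=np.array([at_z("wrist",[272,r],.1455) for r in rows]); print(P.round(4))
d=P[-1]-P[0]; print(np.linalg.norm(d), "yaw",np.arctan2(-d[0],d[1]))
u=d[:2]/np.linalg.norm(d[:2])
ys=np.arange(6)*.016-.04
o=np.mean([p[:2]-u*y for p,y in zip(P,ys)],0); print("origin",o)
for nm,p in(("lever",[.5598,-.0696]),("bolt",[.5971,-.1452])):
    v=np.array(p)-o; print(nm,"y",v@u,"x",v@[u[1],-u[0]])
E
```

```text
[[ 0.5675 -0.0831  0.1455]
 [ 0.5608 -0.069   0.1455]
 [ 0.5538 -0.0545  0.1455]
 [ 0.5466 -0.0396  0.1455]
 [ 0.5399 -0.0255  0.1455]
 [ 0.5331 -0.0114  0.1455]]
0.07958981829716477 yaw 0.4473028878861538
origin [ 0.55028612 -0.0471666 ]
lever y -0.02434142280420945 x -0.0011253618126653294
bolt y -0.10863723472572984 x -0.00019472090895393323
```

The frame is consistent: bar span 79.6 mm against 80, lever at y=-0.024 (first notch), bolt at -0.109. Now I'll descend on the far side and push home.

```bash
cat >> h.py <<'E'
YAW=.4473; O=np.array([.5503,-.0472]); U=np.array([-np.sin(YAW),np.cos(YAW)]); V=np.array([U[1],-U[0]])
Q=quat(YAW+np.pi/2)
def P(y,z,x=-.0005): return [*(O+U*y+V*x),z]
def fy(): return float(np.array(read_ft_force())[:2]@U)
def py(): return float((np.array(read_eef_pos())[:2]-O)@U)
E
python3 - <<'E'
from h import *
move_ptp(P(.032,.26),Q)
movel(P(.032,.171),Q,speed=.1)
f0=np.array(read_ft_force()); b=fy(); print("base",f0.round(2),read_eef_pos(),read_time_s())
y=.006; movel(P(y,.171),speed=.08)
while y>-.034:
    y-=.0015; movel(P(y,.171),speed=.02); f=fy()-b
    print(round(y,4),round(py(),4),round(f,1))
    if f>14: break
print(read_time_s()); snap("wrist","w2")
E
```

```text
base [0.66 0.12 0.38] [ 0.5367567  -0.01849762  0.17174911] 5.7
0.0045 0.0049 0.1
0.003 0.003 0.8
0.0015 0.0013 0.5
0.0 -0.0002 0.0
-0.0015 -0.0017 0.1
-0.003 -0.0032 0.2
-0.0045 -0.0047 0.6
-0.006 -0.0061 0.2
-0.0075 -0.0065 3.0
-0.009 -0.0069 5.3
-0.0105 -0.0081 4.3
-0.012 -0.0112 3.4
-0.0135 -0.0148 0.4
-0.015 -0.0162 0.6
-0.0165 -0.0169 0.4
-0.018 -0.0182 0.3
-0.0195 -0.0197 -0.2
-0.021 -0.0211 -0.3
-0.0225 -0.0224 1.3
-0.024 -0.0226 4.9
-0.0255 -0.023 6.0
-0.027 -0.023 8.1
-0.0285 -0.0231 10.5
-0.03 -0.0231 12.4
-0.0315 -0.0232 14.5
12.425
```

View pics/w2.png

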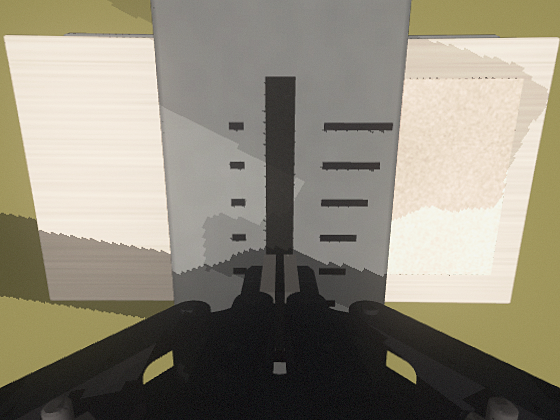

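The lever is at the end stop: 16 mm of travel from first contact at y=-0.0063 to a hard stop at -0.0227, and the force rose to 14.5 N. Next I'll cross over and push the other way, stopping as soon as the third snap shows.

```bash
python3 - <<'E'
from h import *
movel(P(-.010,.171),speed=.06); movel(P(-.010,.24),speed=.12)
movel(P(-.070,.24),speed=.12); movel(P(-.070,.171),speed=.1)
b=fy(); print("base",round(b,2),np.array(read_ft_force()).round(2),read_time_s())
y=-.063; movel(P(y,.171),speed=.05); log=[]
while y<-.0125:
    y+=.001; movel(P(y,.171),speed=.02); f=b-fy(); p=py(); log.append((round(y*1e3,1),round(p*1e3,1),round(f,1)))
    # past third crest (q .040 -> finger ~ -.0185) and load released
    if p>-.0155 and f<1.5: break
    if f< -0 and p>-.0125: break
print(*log); print(read_time_s())
E
```

```text
base -0.93 [ 0.39 -0.85 -0.29] 15.2
(-62.0, -62.1, -0.7) (-61.0, -60.9, -1.5) (-60.0, -59.9, -0.5) (-59.0, -58.9, -0.7) (-58.0, -58.3, 0.2) (-57.0, -58.1, 1.7) (-56.0, -57.8, 3.7) (-55.0, -57.6, 5.4) (-54.0, -56.3, 4.2) (-53.0, -53.5, 2.5) (-52.0, -50.8, 0.1) (-51.0, -49.6, -1.2) (-50.0, -49.4, -1.0) (-49.0, -48.8, -2.2) (-48.0, -47.8, -0.3) (-47.0, -46.9, -1.5) (-46.0, -45.9, -1.9) (-45.0, -44.9, -0.9) (-44.0, -43.9, -0.6) (-43.0, -42.8, -1.1) (-42.0, -42.2, -0.1) (-41.0, -42.1, 2.5) (-40.0, -41.8, 3.7) (-39.0, -41.5, 5.4) (-38.0, -40.3, 4.8) (-37.0, -37.4, 2.1) (-36.0, -34.7, -0.5) (-35.0, -33.7, -1.2) (-34.0, -33.4, -1.3) (-33.0, -32.8, -1.5) (-32.0, -31.9, 0.0) (-31.0, -30.9, -0.4) (-30.0, -29.9, -1.8) (-29.0, -28.9, -0.6) (-28.0, -27.9, -1.5) (-27.0, -26.9, -0.2) (-26.0, -26.2, -1.0) (-25.0, -26.1, 1.7) (-24.0, -25.8, 4.1) (-23.0, -25.5, 4.5) (-22.0, -24.2, 4.8) (-21.0, -21.5, 2.3) (-20.0, -18.8, -0.3) (-19.0, -17.6, -1.1) (-18.0, -17.4, -0.1) (-17.0, -16.8, -0.9) (-16.0, -15.9, -0.8) (-15.0, -14.9, -0.8)
27.4917
```

There were three clean snaps, at y=-54, -38 and -22 mm, and I stopped short of any further contact. Now I'll retreat and check.

```bash
python3 - <<'E'
from h import *
movel(P(-.030,.171),speed=.06); movel(P(-.030,.30),speed=.15); movel(P(-.11,.34),speed=.15)
snap("wrist","w3")
for r in tip_of("wrist","lever_mid")[:2]:
    w=at_z("wrist",r["at"],.1625); print(np.round(r["at"]),r["confidence"],"y",(w[:2]-O)@U)
print(np.array(read_ft_force()).round(2),read_time_s())
E
```

```text
[279.  52.] 0.86 y 0.007212103934466545
[-0.57  0.72 -0.05] 29.75
```

View pics/w3.png

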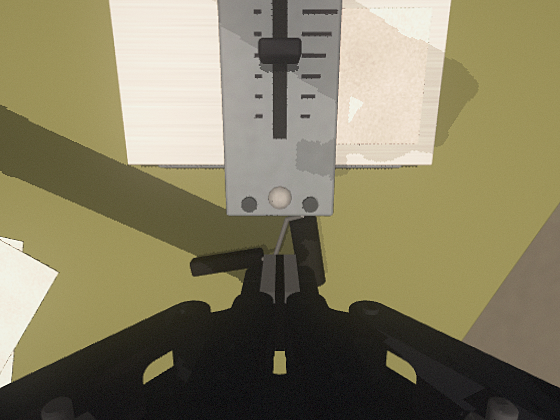

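The picture shows the lever at (279,50) on the fourth bar up from home, which is the third notch. The measured y of 0.007 agrees with the expected 0.008. The domed bolt shows at (280,197) on the home side, and the robot is clear.

```bash
python3 -c "
from bench import *
print(sign_off())"
```

```text
the job is handed in; nothing more can be done
None
```

The lever was pushed home to the end stop on the domed-bolt side, then exactly three clicks out; it rests in the third notch with the robot clear, and the job was handed in at about 30 s on the robot clock.

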